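Check the contact thermometer on the hot reference pad

TASK

Pick up the yellow contact thermometer and press its black nose squarely onto the middle of the brass pad of the red reference block with a gentle push of about 6 N, holding it still there for two seconds while it takes its reading. Do not bottom the sprung pad hard, do not touch the blue block, and do not knock the things standing around out of place. Then lay the thermometer back in its white tray, right way up, setting it down without dropping it, and let go.

Things in the scene. Friction and masses are not known exactly. Their poses are not given: they have to be found in the camera images.
- wand: Yellow contact thermometer, loose, 165 mm long, 150 to 310 g: box handle 120 x 34 x 42 mm, dark display on top, steel neck 16 mm across, black round nose 26 mm across with a flat front. Starts right way up in the tray. Origin on its underside; x towards the nose, z up out of the display. Handle from x = -65 to +55 mm; neck and nose axis 24 mm up. Grip across the 34 mm width near the origin.
- nose (a point): Centre of the flat front of the thermometer's nose, 100 mm ahead of and 24 mm above the wand's origin; x points out of the nose along its axis, z up.
- tray: Shallow white tray fixed to the counter, 250 x 140 mm outside, rim 12 mm high, walls and floor about 4 mm. Origin at the centre of its underside, x along its length, z up.
- hot_block: Reference block fixed to the counter, about 210 mm high: steel foot 130 x 110 x 20 mm, grey column, red head 46 x 90 x 90 mm whose square steel front faces the robot and leans back; each head is clamped at its own tilt. Origin on the counter, 5 mm nearer the robot than the head's middle (140 mm up); x away from the robot side, z up.
- hot_face (a point): Centre of the red head's front face. x points INTO the face along the pad's axis, 26 to 44 deg below level; y is level. Red collar round it, 54 mm across, 5 mm high. On the axis in front (-x) a round brass pad, 34 mm across, its flat front 28 to 48 mm proud of the face: it varies, is not measured, must be felt. Sprung along x: 0.6 N per mm, 20 mm travel (12 N), then a hard stop.
- cold_block: Reference block fixed to the counter, about 210 mm high: steel foot 130 x 110 x 20 mm, grey column, blue head 46 x 90 x 90 mm whose square steel front faces the robot and leans back; each head is clamped at its own tilt. Origin on the counter, 5 mm nearer the robot than the head's middle (140 mm up); x away from the robot side, z up.
- cold_face (a point): Centre of the blue head's front face: the same as hot_face, but with a blue collar. Its block and its pad are not to be touched.
- carton: Bystander: green and white drinks carton, 70 x 70 x 196 mm, loose, origin under its centre.
- bowl: Bystander: steel bowl, 120 mm across, 60 mm high, loose, origin under its centre.
- sauce: Bystander: amber sauce bottle, 48 mm across, 160 mm high, loose, origin under its centre.
- spice: Bystander: glass spice jar with green cap, 48 mm across, 100 mm high, loose, origin under its centre.
There are look-alikes about, which are no part of the job. What is shaped like the wand but purple is not meant. What is shaped like the hot_block but orange is not meant.

How it is judged:
On the way, in this order (a step that is already met when the one before it is completed fails the run):
1. the thermometer is lifted clear of its tray in the gripper (height (world z) of wand above 0.04 m and contact force between the fingers and wand above 1 N), for 0.2 s.
2. the nose is pressed on the red block's pad with 2 to 11 N, within 9 mm of the pad's axis and 10 deg (0.175 rad) of square, and kept still (under 15 mm/s) for 1.5 s, in the gripper (contact force between wand and hot_block between 2 and 11 N and y of nose in the frame of hot_face between -0.009 and 0.009 m and z of nose in the frame of hot_face between -0.009 and 0.009 m and x of nose in the frame of hot_face below -0.006 m and angle between the x axis of nose and the x axis of hot_face, either way round below 0.175 rad and linear speed of wand below 0.015 m/s and contact force between the fingers and wand above 1 N), for 1.5 s.
At the end, for the whole second after the job is handed in: The thermometer lies flat, right way up (within 0.08 rad) and at rest inside the white tray, its origin within 75 mm lengthwise and 50 mm sideways of the tray's centre and under 12 mm above the tray's underside, released; carton, bowl, bottle and jar within 20 mm of where they stood (x of wand in the frame of tray between -0.075 and 0.075 m and y of wand in the frame of tray between -0.05 and 0.05 m and z of wand in the frame of tray below 0.012 m and angle between wand's own z axis and vertical below 0.08 rad and linear speed of wand below 0.02 m/s and angular speed of wand below 0.2 rad/s and contact force between the fingers and wand below 0.1 N and contact force between wand and hot_block below 0.1 N and distance of each of carton, bowl, sauce, spice from where it was at the start of the episode below 0.02 m); the robot touches nothing.
It fails at once if the red block is pressed with more than 20 N (contact force between anything else and hot_block above 20 N).
It fails at once if the blue block is touched (more than 0.5 N) (contact force between anything else and cold_block above 0.5 N).
It fails at once if the carton, bowl, bottle or jar is pushed or knocked (moved more than 20 mm) (distance of any of carton, bowl, sauce, spice from where it was at the start of the episode above 0.02 m).
It fails at once if the thermometer is dropped (falls faster than 0.6 m/s out of the fingers) (contact force between the fingers and wand below 0.1 N and linear speed of wand above 0.6 m/s).
It also fails if it takes over 58 s, if anything falls off the work surface, if the arm or the gripper's body presses on something with over 40 N, if the wrist force passes 120 N, or if a joint passes its speed limit or range.

ROBOT

A 7-joint arm with a two-finger parallel gripper is mounted at the origin on the work surface. World frame = base frame: x ahead of the robot, y to its left, z up, the work surface at z = 0. Lengths are in m, angles in rad, forces in N, time in s.
With the tool pointing down it reaches from about 0.425 to 0.875 m from the base axis. Payload 4.7 kg.
Tool frame: the origin (TCP) lies midway between the tips of the shut fingers; the grasp point (between the pads) lies 19 mm behind it; z points along the fingers, y is the line along which they close (so a half turn about z gives the same grasp; the last joint's range is limited). The gripper opens to 87 mm and grips with 3 to 60 N. Pads are 19 mm wide; open, the fingers measure 117 mm over their backs; the gripper's body (75 mm by 190 mm) begins 51 mm behind the grasp point.
Start: joints at [1.282, 0.321, -0.07, 1.45, 0.023, 1.371, -0.057], TCP at [0.194, -0.62, 0.223] pointing down, gripper open.
Joint ranges: [-2.86, 2.86], [-0.3, 2.09], [-1.38, 1.24], [0.06, 2.45], [-1.56, 4.7], [0.09, 2.05], [-2.69, 2.69]. Speed limits (rad/s): [2.57, 2.57, 3.14, 3.14, 3.14, 3.14, 3.14].

INTERFACE

Orientations are given as a rotation vector (axis times angle).
In Python, from bench import ctrl gives the robot as it stands. The module is installed in compiled form; this text tells all that it offers.
- The arm moves only by the tool carry_out, never from a script. Its argument "steps" is a list of rows, each a list of 7 numbers: the turn, a rotation vector about the world's x, y, z in degrees, then the shift along the world's x, y, z in cm, then the opening, from 0 (shut) to 1 (fully open). A call has 1 to 12 rows; each row is the pose to reach, as a shift and turn from the pose commanded when the call began; what a row does not reach only later rows make up. A row lasts 1/10 s, in which the tool goes at most 50 mm and 8.59 degrees, less where a joint would pass 70% of its speed; a pose out of reach is approached as far as the arm can. A call with a gripper value outside its range is refused whole. The fingers move at their own pace and stop on an object; "squeeze" is the grip in N (left out, the last holds). Time passes only in rows, so rows that repeat a pose let the fingers close. It gives the time, the measured TCP pose, the force, the opening and the grip force at its end, in the units of the state.
- ctrl.get_state(): the state, without advancing time (a new reading comes with each control period).
- ctrl.get_image(name): name is "scene" or "top"; returns a dict with "pixels" (420x560x3 uint8, red, green, blue), "camera_matrix" (3x3 intrinsics, pixels), "cam_to_world" (4x4, takes a point from camera to world coordinates). Camera axes: x right, y down, z forward; pixel columns grow to the right and rows downward; lengths in m; the calibration is good to about 2 mm. A picture is of the moment at which its call begins. There is no depth.
- ctrl.close_job(): hands the job in; it is judged then, once.
The state is a dict: "time": time; "joint_positions": joint angles; "qd": joint speeds; "joint_torque": joint torques, N m; "position": TCP position; "tool_rot": TCP orientation; "ft_force": force on the tool from outside, world axes, zero at the start; "torque": the same for the moment, N m; "grip_width": opening from 0.0 (shut) to 1.0 (fully open); "grip_force": force on a finger pad.
Only numpy, scipy, OpenCV 4.12 (cv2) and the standard library are available. Lean on these libraries where they do the work, as an engineer would, in place of code of your own. Each camera call takes 0.05 s, during which the arm holds its last target. There are 200 camera calls.

## Working session

There is one attempt and no reset: what is moved stays moved. The work goes in short steps, Python scripts to look and compute and a tool call to move; the robot and the scene stay as the last step left them, time stands still between calls to the robot, and variables do not carry over. Pictures are saved under pics/ and viewed, at most 10 in all, crops included, and the job is handed in when it is done.

Besides the shell and the picture viewer there is one more tool, called by a JSON object that holds its "method" and its "body". carry_out: Moves the arm, as the interface text tells. Its arguments: {"type":"object","properties":{"steps":{"type":"array","items":{"type":"array","items":{"type":"number"}}},"squeeze":{"type":"number"}},"required":["steps"]}

```bash
mkdir -p pics
cat > h.py <<'E'
import numpy as np, cv2, pickle
from bench import ctrl
def grab(tag):
    out={}
    for n in("scene","top"):
        im=ctrl.get_image(n); out[n]=im
        cv2.imwrite(f"pics/{tag}_{n}.png",im["pixels"][:,:,::-1])
    pickle.dump(out,open(f"{tag}.pkl","wb")); return out
def ray(im,uv):
    K=np.array(im["camera_matrix"]);T=np.array(im["cam_to_world"])
    d=T[:3,:3]@np.linalg.solve(K,[uv[0],uv[1],1.]); return T[:3,3],d/np.linalg.norm(d)
def onz(im,uv,z):
    o,d=ray(im,uv); return o+d*(z-o[2])/d[2]
def tri(a,ua,b,ub):
    o1,d1=ray(a,ua);o2,d2=ray(b,ub)
    s=np.linalg.lstsq(np.c_[d1,-d2],o2-o1,rcond=None)[0]
    p,q=o1+s[0]*d1,o2+s[1]*d2; return (p+q)/2,np.linalg.norm(p-q)
def proj(im,p):
    T=np.linalg.inv(np.array(im["cam_to_world"]));c=T[:3,:3]@p+T[:3,3];u=np.array(im["camera_matrix"])@c;return u[:2]/u[2]
E
python3 - <<'E'
from h import *
o=grab("a")
for n in o: print(n,np.round(o[n]["camera_matrix"],1).tolist(),np.round(o[n]["cam_to_world"],3).tolist())
print(ctrl.get_state())
E
```

```text
scene [[396.4, 0.0, 281.8], [0.0, 396.4, 211.3], [0.0, 0.0, 1.0]] [[0.622, 0.521, -0.584, 1.313], [0.783, -0.419, 0.46, -0.654], [-0.005, -0.743, -0.669, 0.951], [0.0, 0.0, 0.0, 1.0]]
top [[464.4, 0.0, 279.6], [0.0, 464.4, 204.7], [0.0, 0.0, 1.0]] [[0.022, -0.995, 0.099, 0.438], [-1.0, -0.021, 0.008, -0.067], [-0.005, -0.1, -0.995, 1.382], [0.0, 0.0, 0.0, 1.0]]
{'time': 0.1, 'joint_positions': array([ 1.28207314,  0.32177334, -0.0700567 ,  1.45156851,  0.02263683,
        1.37081694, -0.05689715]), 'qd': array([ 0.00065891, -0.00167749,  0.00095401, -0.00195079,  0.00026059,
        0.00110854, -0.0009212 ]), 'joint_torque': array([-1.32502337e-04, -4.92569089e+01, -4.05560900e-01, -3.13397062e+01,
       -6.40646322e-02,  3.95045348e-02,  5.12594272e-05]), 'position': array([ 0.19361224, -0.61996152,  0.22154702]), 'tool_rot': array([-3.10393368e+00, -4.73614984e-01,  6.37023458e-04]), 'ft_force': array([-0.32776639, -0.31038232,  0.34220255]), 'torque': array([-0.01374501,  0.0478563 ,  0.03710627]), 'grip_force': 0.0, 'grip_width': 0.9989039799920998}
```

View pics/a_scene.png

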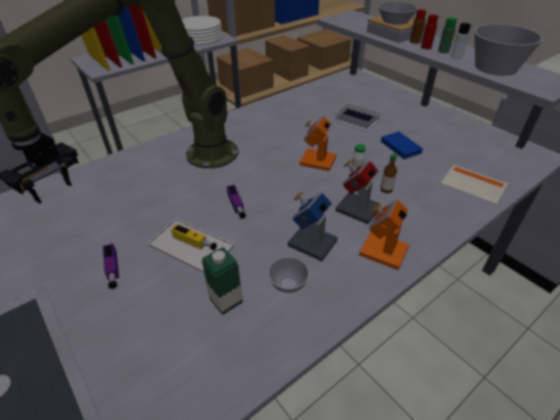

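View pics/a_top.png

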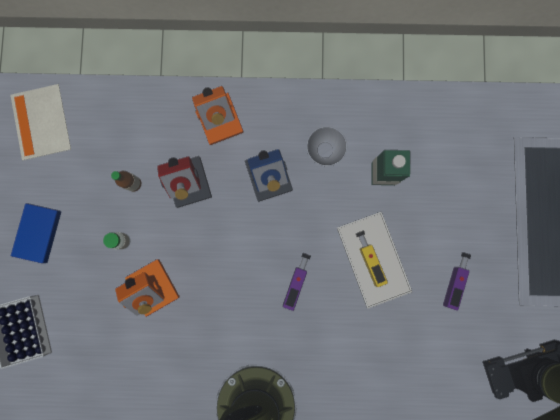

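Candidates for the wand: yellow at top (373,262) and scene (190,237); purple look-alikes at top (297,283) and (457,282). For the block: red at top (180,180) and scene (360,185); orange at top (217,113) and (147,290); blue at top (268,175). I choose the yellow wand and the red block, and check both in a crop.

Run:
```python
from h import *
o=pickle.load(open("a.pkl","rb"))
def crop(n,x,y,w,h,W,H):
    return cv2.resize(o[n]["pixels"][y:y+h,x:x+w],(W,H),interpolation=cv2.INTER_CUBIC)
A=np.vstack([np.hstack([crop("top",150,140,70,70,400,300*400//400) if 0 else crop("top",145,140,80,60,400,300),crop("scene",330,145,80,60,400,300)]),
 np.hstack([crop("top",330,215,100,75,400,300),crop("scene",145,205,100,75,400,300)])])
cv2.imwrite("pics/crop1.png",A[:,:,::-1])
for n in o:
    hsv=cv2.cvtColor(o[n]["pixels"],cv2.COLOR_RGB2HSV)
    for nm,lo,hi in(("yel",(20,150,90),(32,255,255)),("red",(0,150,60),(5,255,255)),("red2",(172,150,60),(180,255,255)),("brass",(10,60,60),(22,170,255))):
        m=cv2.inRange(hsv,lo,hi);k,l,s,c=cv2.connectedComponentsWithStats(m)
        print(n,nm,[(s[i].tolist(),np.round(c[i],1).tolist()) for i in range(1,k) if s[i][4]>25 and (n=="top" or s[i][1]>90)])
```

```text
scene yel [([172, 226, 33, 17, 190], [190.5, 235.4])]
scene red [([359, 163, 18, 20, 137], [366.7, 172.8])]
scene red2 []
scene brass [([453, 167, 16, 9, 42], [459.6, 170.6]), ([492, 180, 12, 8, 28], [499.4, 183.5]), ([295, 192, 8, 8, 29], [298.3, 195.6]), ([372, 203, 9, 12, 57], [376.3, 207.6]), ([171, 224, 24, 23, 53], [179.2, 235.2]), ([188, 229, 18, 20, 44], [199.1, 237.8])]
top yel [([362, 246, 25, 40, 250], [371.3, 260.8])]
top red []
top red2 []
top brass [([14, 95, 21, 61, 148], [23.2, 124.7]), ([195, 96, 28, 12, 29], [208.1, 101.2]), ([208, 111, 18, 17, 167], [217.1, 118.2]), ([116, 172, 15, 16, 152], [124.2, 180.0]), ([267, 180, 13, 11, 111], [273.2, 185.3]), ([175, 189, 13, 11, 119], [180.9, 193.8]), ([134, 298, 30, 18, 144], [145.8, 307.8])]
```

View pics/crop1.png

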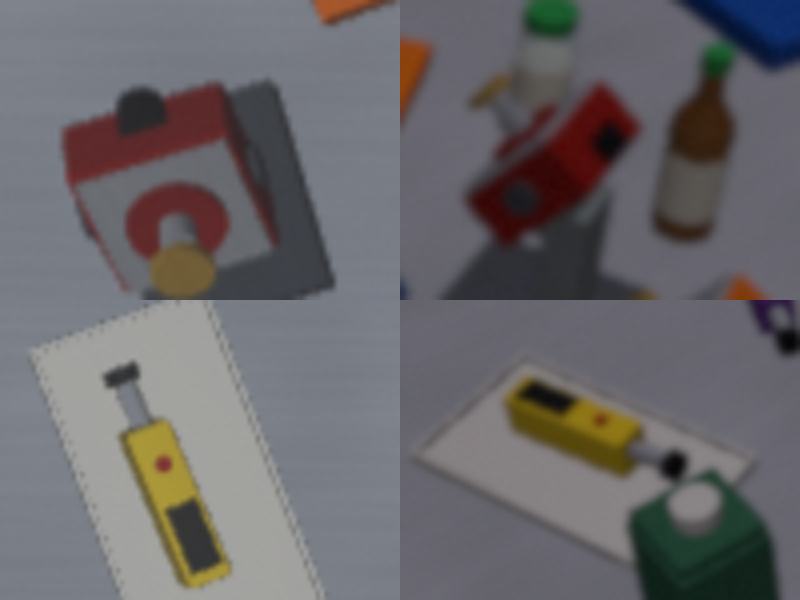

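The crop shows the yellow wand in the white tray, with its nose at top (360,234), display at (378,274) and button at (371,256). It also shows the red head with collar and brass pad, the pad front at top (181,194) and scene (348,163), so the choice is confirmed.

```bash
cat > m.py <<'E'
from h import *
o=pickle.load(open("a.pkl","rb"));t,s=o["top"],o["scene"]
r=lambda n,v:print(n,np.round(v,4).tolist() if not np.isscalar(v) else round(v,4))
ct=lambda x,y:(145+x/5-.4,140+y/5-.4); cs=lambda x,y:(330+(x-400)/5-.4,145+y/5-.4)
TR,e1=tri(t,ct(228,135),s,cs(603,85));BR,e2=tri(t,ct(275,245),s,cs(467,197));P,e3=tri(t,ct(183,271),s,cs(490,93))
r("TR",TR);r("BR",BR);r("pad",P);r("err",np.array([e1,e2,e3]));r("edge",np.linalg.norm(TR-BR))
TL=onz(t,ct(75,185),TR[2]);BL=onz(t,ct(125,292),BR[2]);r("TL",TL);r("BL",BL);r("w",np.linalg.norm(TL-TR));r("wb",np.linalg.norm(BL-BR))
for a,b in((TL,TR),(BL,BR)):
    y=a-b;r("yaw deg",np.degrees(np.arctan2(-y[0],y[1])))
up=TR-BR;y=(TL-TR)+(BL-BR);y/=np.linalg.norm(y);up-=y*(up@y);up/=np.linalg.norm(up);x=np.cross(y,up)
r("axis",x);r("below",np.degrees(np.arcsin(-x[2])));C=(TL+TR+BL+BR)/4;r("C",C)
q=P-C;r("pad in face",np.array([q@x,q@y,q@up]));r("proj C",proj(t,C));r("collar meas",ct(177,222))
wt=lambda x,y:(330+x/4-.4,215+(y-300)/4-.4); ws=lambda x,y:(145+(x-400)/4-.4,205+(y-300)/4-.4)
for n,a,b in(("button",wt(164,464),ws(600,420)),("disp",wt(193,535),ws(548,396)),("nose",wt(121,375),ws(673,465)),("trayNL",wt(30,350),ws(757,460))):
    p,e=tri(t,a,s,b);r(n,p);r(" e",e)
b=onz(t,wt(164,464),.046);d=onz(t,wt(193,535),.046);n=onz(t,wt(121,375),.041);r("b46",b);r("d46",d);r("n41",n)
# top face front & rear edges
f=(onz(t,wt(123,434),.046)+onz(t,wt(166,421),.046))/2;g=(onz(t,wt(187,586),.046)+onz(t,wt(231,572),.046))/2;r("front",f);r("rear",g);r("len",np.linalg.norm(f-g))
for v in(b-d,f-g):r("wand yaw",np.degrees(np.arctan2(v[1],v[0])))
# tray by mask
hsv=cv2.cvtColor(t["pixels"],cv2.COLOR_RGB2HSV);m=cv2.inRange(hsv,(0,0,140),(40,60,255));m[:, :330]=0;m[:,415:]=0;m[:205]=0;m[310:]=0
m=cv2.morphologyEx(m,cv2.MORPH_OPEN,np.ones((3,3)));c=max(cv2.findContours(m,0,2)[0],key=cv2.contourArea);R=cv2.minAreaRect(c);bx=cv2.boxPoints(R)
w=np.array([onz(t,q,.012) for q in bx]);r("tray",w);r("ctr",w.mean(0));r("sides",np.linalg.norm(w-np.roll(w,1,0),axis=1))
E
python3 m.py
```

```text
TR [0.6613, 0.1865, 0.2264]
BR [0.6058, 0.165, 0.1182]
pad [0.5833, 0.202, 0.1753]
err [0.0452, 0.0049, 0.0041]
edge 0.1236
TL [0.6183, 0.2454, 0.2264]
BL [0.5765, 0.2444, 0.1182]
w 0.0729
wb 0.0846
yaw deg 36.1177
yaw deg 20.2468
axis [0.7777, 0.4064, -0.4796]
below 28.6611
C [0.6155, 0.2103, 0.1723]
pad in face [-0.0299, 0.0076, -0.0129]
proj C [178.2272, 181.2273]
collar meas [180.0, 184.0]
button [0.4316, -0.3195, 0.0443]
 e 0.0023
disp [0.3819, -0.3397, 0.0458]
 e 0.0027
nose [0.4951, -0.2919, 0.0259]
 e 0.0015
trayNL [0.5135, -0.2274, 0.004]
 e 0.0031
b46 [0.431, -0.3202, 0.046]
d46 [0.3812, -0.3409, 0.046]
n41 [0.4941, -0.2901, 0.041]
front [0.4567, -0.3062, 0.046]
rear [0.3505, -0.3523, 0.046]
len 0.1157
wand yaw 22.5962
wand yaw 23.4656
tray [[0.5077, -0.2296, 0.012], [0.5582, -0.3535, 0.012], [0.3341, -0.4401, 0.012], [0.285, -0.318, 0.012]]
ctr [0.4213, -0.3353, 0.012]
sides [0.2396, 0.1338, 0.2403, 0.1315]
```

The TR correspondence is wrong (ray gap 45 mm), so I need a larger zoom of the head in the scene view.

Run:
```python
from h import *
o=pickle.load(open("a.pkl","rb"))
f=lambda n,x,y:cv2.convertScaleAbs(cv2.resize(o[n]["pixels"][y:y+50,x:x+40],(400,500),interpolation=cv2.INTER_LANCZOS4),alpha=1.9)
a=np.hstack([f("scene",342,155),f("top",155,158)])
for i in range(0,800,100):cv2.putText(a,str(i//10),(i,10),0,.35,(0,255,0))
cv2.imwrite("pics/crop2.png",a[:,:,::-1])
```

```text
(no output)
```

View pics/crop2.png

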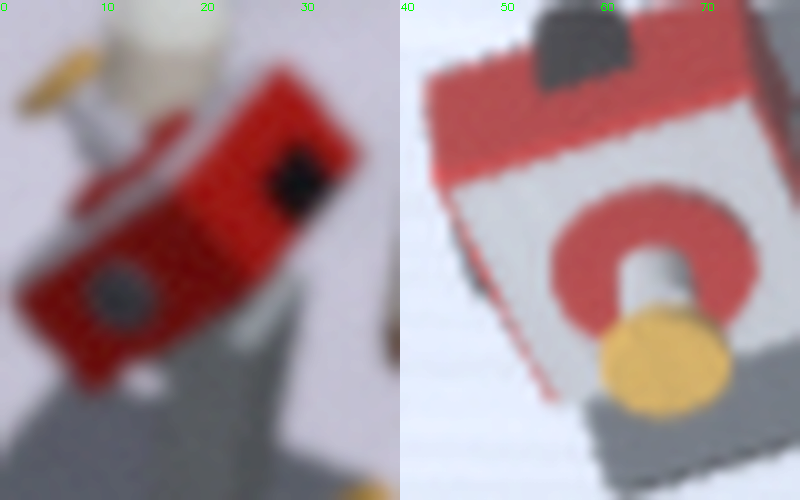

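The zoom shows these 10x-crop pixels. In scene: front-top edge (180,190)–(280,65), bottom-right corner (15,295), back-top (360,150) and (255,275), pad centre (60,82). In top: front-top edge (437,183)–(748,92), bottom-left (555,400), pad (666,360), collar (655,265).

```bash
cat > m2.py <<'E'
from h import *
o=pickle.load(open("a.pkl","rb"));t,s=o["top"],o["scene"]
r=lambda n,v:print(n,np.round(v,4).tolist())
S=lambda x,y:(342+x/10-.45,155+y/10-.45);T=lambda x,y:(155+(x-400)/10-.45,158+y/10-.45)
TR,e1=tri(t,T(748,92),s,S(180,190));TL,e2=tri(t,T(437,183),s,S(280,65));TLb,e3=tri(t,T(425,78),s,S(360,150));TRb,e5=tri(t,(145+222/5-.4,140+85/5-.4),s,S(255,275));P,e4=tri(t,T(666,360),s,S(60,82))
r("err",[e1,e2,e3,e5,e4]);r("TR",TR);r("TL",TL);r("TLb",TLb);r("TRb",TRb);r("pad",P);r("width",np.linalg.norm(TL-TR));
y=(TL-TR)+(TLb-TRb);r("edge vec",y);y[2]=0;y/=np.linalg.norm(y);r("yaw",np.degrees(np.arctan2(-y[0],y[1])))
def hit(im,uv,p,n):
    a,d=ray(im,uv);return a+d*((p-a)@n)/(d@n)
BR=hit(s,S(15,295),TR,y);BL=hit(t,T(555,400),TL,y);r("BR",BR);r("BL",BL)
f=np.cross(y,[0,0,1])
for n,v in(("right",TR-BR),("left",TL-BL)):r(n,[np.linalg.norm(v),np.degrees(np.arctan2(v@f,v[2]))])
for n,v in(("back",TLb-TL),("backR",TRb-TR)):r(n,[np.linalg.norm(v),v@y,np.degrees(np.arctan2(-v[2],v@f))])
M=(TR+TL)/2
for b in(30,35,40):
    b=np.radians(b);x=f*np.cos(b)-np.array([0,0,np.sin(b)]);up=np.cross(x,y);C=M-.045*up;q=P-C;r("pad in face",[q@x,q@y,q@up])
r("collar px",T(655,265));r("projC",proj(t,C))
E
python3 m2.py
```

```text
err [0.005, 0.002, 0.0011, 0.0047, 0.0037]
TR [0.6546, 0.1825, 0.1821]
TL [0.6278, 0.2618, 0.1822]
TLb [0.6593, 0.272, 0.1602]
TRb [0.6854, 0.1884, 0.163]
pad [0.5835, 0.2015, 0.1775]
width 0.0837
edge vec [-0.053, 0.1629, -0.0026]
yaw 18.0108
BR [0.6073, 0.1671, 0.1183]
BL [0.579, 0.2459, 0.1072]
right [0.0809, 37.9988]
left [0.0909, 34.4062]
back [0.0397, -0.0, 33.6251]
backR [0.0366, -0.0039, 31.4688]
pad in face [-0.0507, -0.0018, 0.0104]
pad in face [-0.0475, -0.0018, 0.0061]
pad in face [-0.044, -0.0018, 0.0021]
collar px [180.05, 184.05]
projC [179.1631, 183.2258]
```

```bash
cat >> m2.py <<'E'
print()
for h in(.151,.156,.161):
    Cc=onz(t,T(655,265),h);v=P-Cc;r("Cc",Cc);r(" yaw,tilt,len,lat",[np.degrees(np.arctan2(-v[1],-v[0])),np.degrees(np.arctan2(v[2],np.hypot(v[0],v[1]))),np.linalg.norm(v),v@y])
# scene collar front ellipse check + foot corners yaw from top
hsv=cv2.cvtColor(t["pixels"],cv2.COLOR_RGB2HSV)
for nm,lo,hi in(("brassT",(12,70,60),(24,200,255)),):
    m=cv2.inRange(hsv,lo,hi);m[:185]=0;m[206:]=0;m[:,:170]=0;m[:,195:]=0
    c=max(cv2.findContours(m,0,1)[0],key=cv2.contourArea);print(nm,cv2.fitEllipse(c))
hs=cv2.cvtColor(s["pixels"],cv2.COLOR_RGB2HSV);m=cv2.inRange(hs,(8,70,60),(28,220,255));m[:155]=0;m[170:]=0;m[:,:340]=0;m[:,354:]=0
c=max(cv2.findContours(m,0,1)[0],key=cv2.contourArea);print("brassS",cv2.fitEllipse(c))
E
python3 m2.py | sed '1,/^$/d'
```

```text
Cc [0.6111, 0.21, 0.151]
 yaw,tilt,len,lat [17.0874, 42.6348, 0.0392, 0.0005]
Cc [0.6104, 0.2089, 0.156]
 yaw,tilt,len,lat [15.2966, 37.7302, 0.0352, 0.0013]
Cc [0.6097, 0.2077, 0.161]
 yaw,tilt,len,lat [13.3758, 31.6036, 0.0315, 0.0022]
brassT ((181.07801818847656, 193.7926025390625), (9.897331237792969, 12.444511413574219), 88.37194061279297)
brassS ((348.0, 162.5), (2.174412250518799, 7.808607578277588), 51.699562072753906)
```

```bash
cat > plan.py <<'E'
from h import *
from scipy.spatial.transform import Rotation as Ro
G=25. # tool lean in the wand frame, deg
def Rw(yaw,pitch): return Ro.from_euler('ZY',[yaw,pitch],degrees=True)
def tool(yaw,pitch): return Rw(yaw,pitch)*Ro.from_euler('Y',-G,degrees=True)*Ro.from_euler('X',180,degrees=True)
TW=np.array([.008,0,.0098]) # TCP in wand frame
def tcp(nose,yaw,pitch): return nose+Rw(yaw,pitch).apply(TW-np.array([.1,0,.024]))
def rel(pos,R,cur=None):
    s=ctrl.get_state(); R0=Ro.from_rotvec(s["tool_rot"])
    print("turn",np.round((R*R0.inv()).as_rotvec(degrees=True),1),"shift cm",np.round((np.array(pos)-s["position"])*100,2))
E
python3 - <<'E'
from plan import *
R=tool(23,0); p=np.array([.415,-.324,.0138])
rel(p+[0,0,.1],R); rel(p,R)
o=pickle.load(open("a.pkl","rb"))
print(onz(o["top"],(273,185),.17),onz(o["top"],(147,290),.17),onz(o["top"],(398,160),.196),onz(o["top"],(115,240),.1))
E
```

```text
turn [  8.5 -23.5   5.5] shift cm [ 22.14  29.6  -10.77]
turn [  8.5 -23.5   5.5] shift cm [ 22.14  29.6  -20.77]
[ 0.61099726 -0.0395116   0.17      ] [0.33087987 0.27918389 0.17      ] [ 0.67934031 -0.36208735  0.196     ] [0.45876039 0.39442137 0.1       ]
```

{"method": "carry_out", "body": {"steps": [[2,-6,1.5,4,5,-1,0.7],[4,-12,3,8,9.5,-3,0.7],[6,-18,4.2,12,14,-5,0.7],[8.5,-23.5,5.5,16,19,-7,0.7],[8.5,-23.5,5.5,19,24,-9,0.7],[8.5,-23.5,5.5,22.1,29.6,-10.5,0.7],[8.5,-23.5,5.5,22.1,29.6,-10.8,0.7],[8.5,-23.5,5.5,22.1,29.6,-10.8,0.7],[8.5,-23.5,5.5,22.1,29.6,-10.8,0.7]]}}

```text
time: 1.0
position: [0.4162, -0.3173, 0.1126]
tool_rot: [-2.92, -0.604, -0.645]
ft_force: [0.6, 1.0, -0.3]
grip_width: 0.702
grip_force: 0.0
```

Run:
```python
from plan import *
rel([.415,-.324,.0138],tool(23,0)); print(ctrl.get_state()["time"])
o=grab("b")
f=lambda n,x,y:cv2.resize(o[n]["pixels"][y:y+100,x:x+100],(400,400),interpolation=cv2.INTER_CUBIC)
cv2.imwrite("pics/crop3.png",np.hstack([f("top",325,210),f("scene",140,180)])[:,:,::-1])
```

```text
turn [-0.2 -0.1 -0.4] shift cm [-0.12 -0.67 -9.88]
1.0
```

View pics/crop3.png

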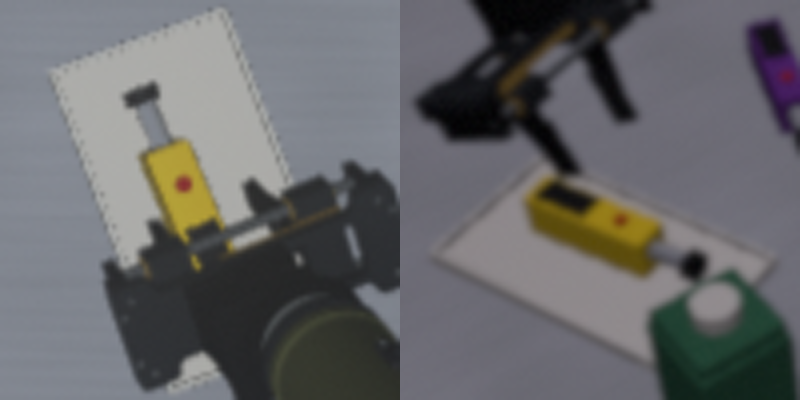

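The gripper is above the yellow handle with the fingers straddling it, at top crop (158,240) and (258,195). I'll descend with the small correction.

{"method": "carry_out", "body": {"steps": [[0,0,-0.4,-0.1,-0.7,-3,0.7],[0,0,-0.4,-0.1,-0.7,-6,0.7],[0,0,-0.4,-0.1,-0.7,-8.5,0.7],[0,0,-0.4,-0.1,-0.7,-9.6,0.7],[0,0,-0.4,-0.1,-0.7,-9.9,0.7],[0,0,-0.4,-0.1,-0.7,-9.9,0.7],[0,0,-0.4,-0.1,-0.7,-9.9,0.7]]}}

```text
time: 1.8
position: [0.4144, -0.3327, 0.0169]
tool_rot: [-2.933, -0.584, -0.652]
ft_force: [-0.5, 0.1, -0.0]
grip_width: 0.698
grip_force: 0.0
```

```bash
python3 -c "
from plan import *
rel([.415,-.324,.0138],tool(23,0))"
```

```text
turn [0.2 0.1 0.5] shift cm [ 0.06  0.87 -0.31]
```

{"method": "carry_out", "body": {"steps": [[0,0,0.4,0.1,0.4,-0.1,0.7],[0,0,0.4,0.1,0.8,-0.2,0.7],[0,0,0.4,0.1,0.8,-0.2,0.7],[0,0,0.4,0.1,0.8,-0.2,0.7]]}}

```text
time: 2.2
position: [0.4149, -0.3233, 0.0138]
tool_rot: [-2.928, -0.595, -0.649]
ft_force: [-0.3, -0.4, -0.4]
grip_width: 0.701
grip_force: 0.0
```

{"method": "carry_out", "body": {"steps": [[0,0,0,0,0,0,0.3],[0,0,0,0,0,0,0.3],[0,0,0,0,0,0,0.3],[0,0,0,0,0,0,0.3],[0,0,0,0,0,0,0.3],[0,0,0,0,0,0,0.3]], "squeeze": 30}}

```text
time: 2.8
position: [0.4149, -0.324, 0.0137]
tool_rot: [-2.929, -0.594, -0.65]
ft_force: [-0.7, -1.7, -0.9]
grip_width: 0.388
grip_force: 30.0
```

{"method": "carry_out", "body": {"steps": [[0,0,0,0,0,1,0.3],[0,0,0,0,0,3,0.3],[0,0,0,0,0,6,0.3],[0,0,0,0,0,10,0.3],[0,0,0,0,0,14,0.3],[0,0,0,0,0,18,0.3],[0,0,0,0,0,22,0.3],[0,0,0,0,0,25,0.3],[0,0,0,0,0,26,0.3],[0,0,0,0,0,26,0.3],[0,0,0,0,0,26,0.3]]}}

```text
time: 3.9
position: [0.4139, -0.3226, 0.2715]
tool_rot: [-2.926, -0.593, -0.646]
ft_force: [-0.8, 0.6, -2.7]
grip_width: 0.391
grip_force: 30.0
```

Run:
```python
from plan import *
P=np.array([.5835,.2015,.1775]);x=Rw(18,36).apply([1,0,0])
print(ctrl.get_state()["ft_force"])
for d in(.06,.0): 
    print(tcp(P-d*x,18,36)); rel(tcp(P-d*x,18,36),tool(18,36))
```

```text
[-0.75287959  0.64438944 -2.66804346]
[0.45860998 0.16092077 0.25535532]
turn [-12.6  33.6  -4.7] shift cm [ 4.47 48.35 -1.61]
[0.50477524 0.17592077 0.2200882 ]
turn [-12.6  33.6  -4.7] shift cm [ 9.09 49.85 -5.14]
```

{"method": "carry_out", "body": {"steps": [[0,0,0,0,2,1,0.3],[0,0,0,0,6,2,0.3],[0,0,0,0,10.5,3,0.3],[0,0,0,0,15,3,0.3],[0,0,0,0,19.5,3,0.3],[0,0,0,0,24,3,0.3],[-2,5,-0.7,0,28.5,3,0.3],[-4,11,-1.5,0,33,3,0.3],[-6,16.5,-2.3,1,37.5,3,0.3],[-8.5,22.5,-3,2,42,2,0.3],[-10.5,28,-4,3,45.5,0,0.3],[-12.6,33.6,-4.7,4,47.5,-1,0.3]]}}

```text
time: 5.1
position: [0.446, 0.1131, 0.274]
tool_rot: [3.055, 0.487, -0.295]
ft_force: [0.9, -0.1, -3.1]
grip_width: 0.389
grip_force: 30.0
```

{"method": "carry_out", "body": {"steps": [[0,0,0,0.4,0.8,-0.8,0.3],[0,0,0,0.4,0.8,-0.8,0.3],[0,0,0,0.4,0.8,-0.8,0.3],[0,0,0,0.4,0.8,-0.8,0.3],[0,0,0,0.4,0.8,-0.8,0.3]]}}

```text
time: 5.6
position: [0.4508, 0.1172, 0.2678]
tool_rot: [3.057, 0.483, -0.287]
ft_force: [-0.4, -0.3, -2.3]
grip_width: 0.387
grip_force: 30.0
```

Run:
```python
from plan import *
P=np.array([.5835,.2015,.1775]);x=Rw(18,36).apply([1,0,0])
print(ctrl.get_state()["ft_force"],ctrl.get_state()["joint_positions"].round(2));rel(tcp(P-.06*x,18,36),tool(18,36))
o=grab("c")
f=lambda n,x,y:cv2.convertScaleAbs(cv2.resize(o[n]["pixels"][y:y+60,x:x+80],(640,480) if 0 else (400,300),interpolation=cv2.INTER_CUBIC),alpha=1.5)
cv2.imwrite("pics/crop4.png",np.hstack([f("top",160,165),f("scene",300,125)])[:,:,::-1])
```

```text
[-0.44263568 -0.31820515 -2.34628572] [ 0.26  0.09 -0.61  1.66  0.05  1.59 -1.61]
turn [0.2 0.3 0. ] shift cm [ 0.78  4.37 -1.24]
```

View pics/crop4.png

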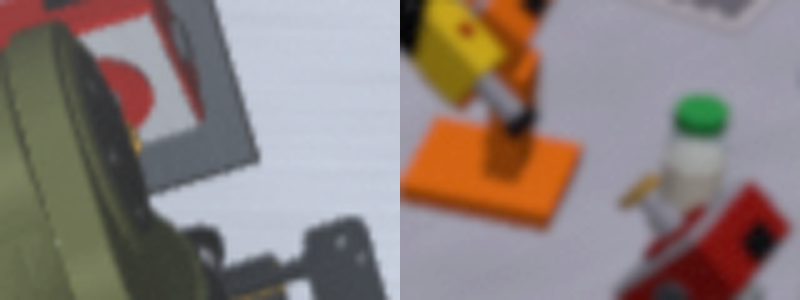

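The top view is hidden by the arm. The scene crop shows the nose at about (522,118) and the pad at (640,190), so I'll finish the lateral move and check there.

{"method": "carry_out", "body": {"steps": [[0,0,0,0.3,1.5,-0.4,0.3],[0,0,0,0.6,3,-0.8,0.3],[0,0,0,0.8,4.4,-1.2,0.3],[0,0,0,0.8,4.4,-1.2,0.3],[0,0,0,0.8,4.4,-1.2,0.3],[0,0,0,0.8,4.4,-1.2,0.3]]}}

```text
time: 6.3
position: [0.4591, 0.1615, 0.255]
tool_rot: [3.057, 0.485, -0.29]
ft_force: [-0.5, -1.3, -3.2]
grip_width: 0.39
grip_force: 30.0
```

Run:
```python
from plan import *
P=np.array([.5835,.2015,.1775]);x=Rw(18,36).apply([1,0,0])
s=ctrl.get_state();print(s["time"],s["ft_force"],s["position"]);rel(tcp(P-.06*x,18,36),tool(18,36))
o=grab("d")
W=Ro.from_rotvec(s["tool_rot"])*Ro.from_euler('X',180,degrees=True)*Ro.from_euler('Y',G,degrees=True)
N=s["position"]+W.apply(np.array([.1,0,.024])-TW);wo=s["position"]-W.apply(TW)
print("nose",N.round(4),"pad-nose along",W.inv().apply(P-N).round(4))
for n in o:
  print(n,"nose",proj(o[n],N),"nosemid",proj(o[n],N-W.apply([.007,0,0])),"neck start",proj(o[n],wo+W.apply([.055,0,.024])),"pad",proj(o[n],P), "topfrontR/L",[proj(o[n],wo+W.apply([.055,j,.042])).round(1).tolist() for j in(-.017,.017)])
f=lambda n,x,y,w,h:cv2.convertScaleAbs(cv2.resize(o[n]["pixels"][y:y+h,x:x+w],(400,400),interpolation=cv2.INTER_LANCZOS4),alpha=1.6)
cv2.imwrite("pics/crop5.png",np.hstack([f("scene",315,135,50,50),f("top",160,165,60,60)])[:,:,::-1])
```

```text
6.3 [-0.51145001 -1.29858617 -3.20186774] [0.45905765 0.1614862  0.25501078]
turn [ 0.2  0.2 -0. ] shift cm [-0.04 -0.06  0.03]
nose [0.5379 0.187  0.2126] pad-nose along [ 0.0593 -0.0002 -0.0004]
scene nose [335.30337244 149.71720108] nosemid [333.90787852 148.17365306] neck start [326.31804768 139.77858366] pad [346.99302644 162.86082981] topfrontR/L [[327.0, 139.2], [331.8, 134.7]]
top nose [182.54790657 209.35892353] nosemid [182.79991161 211.35985612] neck start [184.20347839 222.50424617] pad [180.62307729 193.09525462] topfrontR/L [[188.5, 216.0], [175.1, 220.0]]
```

View pics/crop5.png

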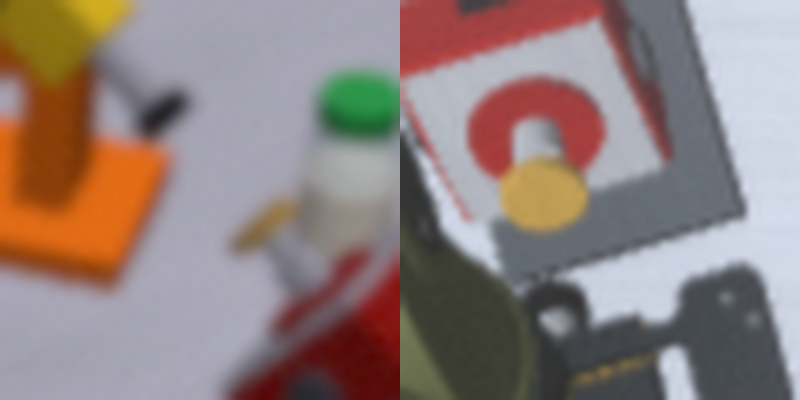

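Nose and pad agree with the prediction in both views to about 1 px: scene nose (335,149) and pad (347,163), top nose (183,211) and pad (181,194). Now approach along the axis.

{"method": "carry_out", "body": {"steps": [[0,0,0,0.8,0.25,-0.6,0.3],[0,0,0,1.5,0.5,-1.2,0.3],[0,0,0,2.3,0.75,-1.8,0.3],[0,0,0,3.1,1.0,-2.35,0.3],[0,0,0,3.5,1.1,-2.65,0.3],[0,0,0,3.85,1.25,-2.95,0.3],[0,0,0,3.85,1.25,-2.95,0.3],[0,0,0,3.85,1.25,-2.95,0.3],[0,0,0,3.85,1.25,-2.95,0.3]]}}

```text
time: 7.3
position: [0.4972, 0.1753, 0.2254]
tool_rot: [3.057, 0.488, -0.29]
ft_force: [-0.0, -0.0, -3.5]
grip_width: 0.389
grip_force: 30.0
```

```bash
cat > st.py <<'E'
from plan import *
P=np.array([.5835,.2015,.1775]);F=[];
for i in range(6):
    F.append(ctrl.get_state()["ft_force"]);ctrl.get_image("top") if i<5 else 0
s=ctrl.get_state();F=np.mean(F,0)
W=Ro.from_rotvec(s["tool_rot"])*Ro.from_euler('X',180,degrees=True)*Ro.from_euler('Y',G,degrees=True)
N=s["position"]+W.apply(np.array([.1,0,.024])-TW)
x=W.apply([1,0,0]);b=np.array([-.4,-.3,-2.9])
print(s["time"],"F",F.round(2),"push",((F-b)@-x).round(2),"pad-nose mm",(W.inv().apply(P-N)*1000).round(1))
E
python3 st.py
```

```text
7.55 F [ 0.11 -0.04 -2.87] push -0.44 pad-nose mm [ 9.  -1.7 -0.1]
```

{"method": "carry_out", "body": {"steps": [[0,0,0,0.2,-0.05,-0.2,0.3],[0,0,0,0.4,0.0,-0.4,0.3],[0,0,0,0.55,0.0,-0.45,0.3],[0,0,0,0.7,0.05,-0.55,0.3],[0,0,0,0.7,0.05,-0.55,0.3],[0,0,0,0.7,0.05,-0.55,0.3]]}}

```text
time: 8.15
position: [0.5038, 0.1758, 0.2195]
tool_rot: [3.057, 0.488, -0.293]
ft_force: [-3.1, -0.8, -0.6]
grip_width: 0.39
grip_force: 30.0
```

```bash
sed -i 's/\[-.4,-.3,-2.9\]/[.1,0,-2.9]/' st.py; python3 st.py
```

```text
8.4 F [-3.28 -0.42 -0.84] push 3.92 pad-nose mm [ 0.3 -0.2  0.9]
```

{"method": "carry_out", "body": {"steps": [[0,0,0,0.1,0.05,-0.1,0.3],[0,0,0,0.2,0.05,-0.15,0.3],[0,0,0,0.25,0.1,-0.2,0.3],[0,0,0,0.25,0.1,-0.2,0.3]]}}

```text
time: 8.8
position: [0.5065, 0.1767, 0.2175]
tool_rot: [3.057, 0.488, -0.292]
ft_force: [-5.3, -1.0, -0.1]
grip_width: 0.393
grip_force: 30.0
```

```bash
python3 st.py
python3 - <<'E'
from h import *
o=grab("e")
f=lambda n,x,y,w,h:cv2.convertScaleAbs(cv2.resize(o[n]["pixels"][y:y+h,x:x+w],(400,400),interpolation=cv2.INTER_LANCZOS4),alpha=1.6)
cv2.imwrite("pics/crop6.png",np.hstack([f("scene",325,140,50,50),f("top",155,165,60,60)])[:,:,::-1])
E
```

```text
9.05 F [-4.75 -0.7  -0.06] push 5.58 pad-nose mm [-3.  -0.2  0.9]
```

View pics/crop6.png

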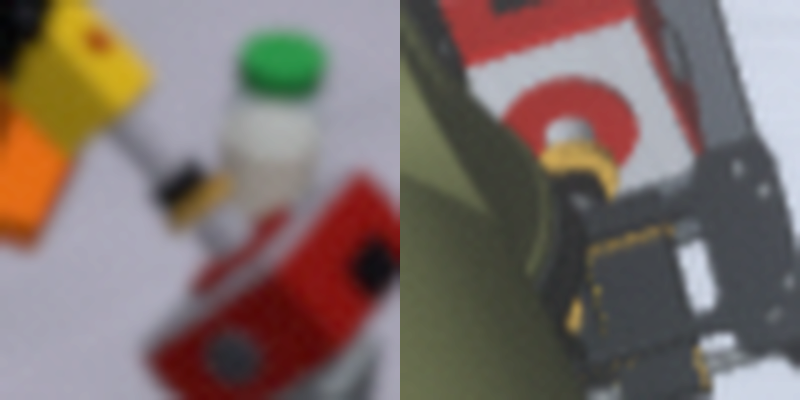

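The nose sits flat and centred on the brass pad, at scene crop (200,200) and top crop (580,178). Push is about 5.6 N, so I hold.

{"method": "carry_out", "body": {"steps": [[0,0,0,0,0,0,0.3],[0,0,0,0,0,0,0.3],[0,0,0,0,0,0,0.3],[0,0,0,0,0,0,0.3],[0,0,0,0,0,0,0.3],[0,0,0,0,0,0,0.3],[0,0,0,0,0,0,0.3],[0,0,0,0,0,0,0.3],[0,0,0,0,0,0,0.3],[0,0,0,0,0,0,0.3],[0,0,0,0,0,0,0.3],[0,0,0,0,0,0,0.3]]}}

```text
time: 10.35
position: [0.5064, 0.1767, 0.2175]
tool_rot: [3.057, 0.488, -0.292]
ft_force: [-5.8, -1.3, -0.1]
grip_width: 0.387
grip_force: 30.0
```

{"method": "carry_out", "body": {"steps": [[0,0,0,0,0,0,0.3],[0,0,0,0,0,0,0.3],[0,0,0,0,0,0,0.3],[0,0,0,0,0,0,0.3],[0,0,0,0,0,0,0.3],[0,0,0,0,0,0,0.3],[0,0,0,0,0,0,0.3],[0,0,0,0,0,0,0.3],[0,0,0,0,0,0,0.3],[0,0,0,0,0,0,0.3],[0,0,0,0,0,0,0.3],[0,0,0,0,0,0,0.3]]}}

```text
time: 11.55
position: [0.5064, 0.1767, 0.2175]
tool_rot: [3.057, 0.488, -0.292]
ft_force: [-4.7, -0.9, 1.4]
grip_width: 0.388
grip_force: 30.0
```

{"method": "carry_out", "body": {"steps": [[0,0,0,-0.3,-0.1,0.25,0.3],[0,0,0,-0.9,-0.3,0.7,0.3],[0,0,0,-1.9,-0.6,1.4,0.3],[0,0,0,-3.2,-1.0,2.4,0.3],[0,0,0,-4.6,-1.5,3.6,0.3],[2,-5.5,0.8,-6,-2.5,5.5,0.3],[4,-11,1.6,-7.5,-4.5,7.5,0.3],[6,-16.5,2.4,-9,-7.5,8,0.3],[8,-22,3.2,-9.2,-11.5,8,0.3],[10.5,-28,4,-9.2,-15.5,8,0.3],[12.6,-33.6,4.7,-9.2,-19.5,8,0.3],[12.6,-33.6,4.7,-9.2,-22,8,0.3]]}}

```text
time: 12.75
position: [0.4374, 0.0462, 0.2542]
tool_rot: [-2.968, -0.591, -0.319]
ft_force: [0.5, 1.2, -2.4]
grip_width: 0.384
grip_force: 30.0
```

{"method": "carry_out", "body": {"steps": [[0,0,0,0,-3,0,0.3],[0,0,0,0,-7,0,0.3],[0,0,0,0,-11,0,0.3],[0,0,0,0,-15,-1,0.3],[0,0,0,0,-19,-2,0.3],[0,0,0,0,-23,-4,0.3],[0,0,0,0,-26,-6,0.3],[0,0,0,0,-28,-8,0.3],[0,0,0,0,-28,-9,0.3],[0,0,0,0,-28,-9,0.3],[0,0,0,0,-28,-9,0.3]]}}

```text
time: 13.85
position: [0.4366, -0.2362, 0.1625]
tool_rot: [-2.976, -0.582, -0.31]
ft_force: [-0.2, 0.5, -2.6]
grip_width: 0.389
grip_force: 30.0
```

```bash
python3 -c "
from plan import *
rel([.415,-.324,.0138],tool(23,0));s=ctrl.get_state();print(s['ft_force'],s['qd'].round(3))"
```

```text
turn [  2.1 -12.7   0.2] shift cm [ -2.16  -8.78 -14.87]
[-0.17791237  0.45755051 -2.59040041] [-0.007 -0.01  -0.005 -0.014 -0.    -0.001  0.   ]
```

{"method": "carry_out", "body": {"steps": [[0.7,-4,0,-0.7,-3,-2,0.3],[1.4,-8,0.1,-1.4,-6,-5,0.3],[2.1,-12.7,0.2,-2.1,-8.5,-8,0.3],[2.1,-12.7,0.2,-2.1,-8.8,-10,0.3],[2.1,-12.7,0.2,-2.1,-8.8,-10.5,0.3],[2.1,-12.7,0.2,-2.1,-8.8,-10.5,0.3],[2.1,-12.7,0.2,-2.1,-8.8,-10.5,0.3],[2.1,-12.7,0.2,-2.1,-8.8,-10.5,0.3]]}}

```text
time: 14.65
position: [0.417, -0.3249, 0.0586]
tool_rot: [-2.926, -0.598, -0.65]
ft_force: [-0.1, -0.3, -3.2]
grip_width: 0.39
grip_force: 30.0
```

Run:
```python
from plan import *
rel([.415,-.324,.0138],tool(23,0));s=ctrl.get_state();print(s['time'],s['ft_force'])
o=grab("f")
f=lambda n,x,y:cv2.convertScaleAbs(cv2.resize(o[n]["pixels"][y:y+100,x:x+100],(400,400),interpolation=cv2.INTER_CUBIC),alpha=1.4)
cv2.imwrite("pics/crop7.png",np.hstack([f("top",325,210),f("scene",140,180)])[:,:,::-1])
```

```text
turn [ 0.1  0.1 -0.1] shift cm [-0.2   0.09 -4.48]
14.65 [-0.06232666 -0.2934949  -3.18014074]
```

View pics/crop7.png

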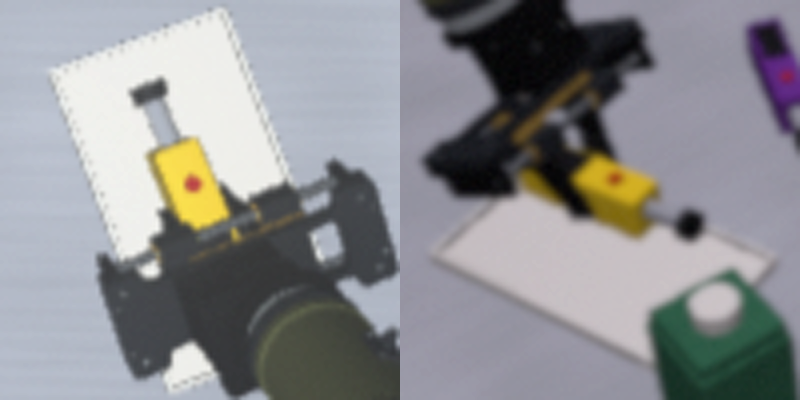

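The wand is level over the tray, nose at top crop (148,92), and clear of the rim. Lowering gently.

{"method": "carry_out", "body": {"steps": [[0,0,0,-0.2,0.1,-1,0.3],[0,0,0,-0.2,0.1,-2,0.3],[0,0,0,-0.2,0.1,-3,0.3],[0,0,0,-0.2,0.1,-3.6,0.3],[0,0,0,-0.2,0.1,-4,0.3],[0,0,0,-0.2,0.1,-4.2,0.3],[0,0,0,-0.2,0.1,-4.3,0.3],[0,0,0,-0.2,0.1,-4.3,0.3],[0,0,0,-0.2,0.1,-4.3,0.3]]}}

```text
time: 15.65
position: [0.4134, -0.3243, 0.0139]
tool_rot: [-2.926, -0.593, -0.647]
ft_force: [-0.5, 0.8, -2.8]
grip_width: 0.39
grip_force: 30.0
```

{"method": "carry_out", "body": {"steps": [[0,0,0,0,0,-0.05,0.3],[0,0,0,0,0,-0.1,0.3],[0,0,0,0,0,-0.1,0.3]]}}

```text
time: 15.95
position: [0.4134, -0.3243, 0.0136]
tool_rot: [-2.925, -0.593, -0.649]
ft_force: [-4.3, 1.6, 5.8]
grip_width: 0.389
grip_force: 30.0
```

Touching the tray floor. Release.

{"method": "carry_out", "body": {"steps": [[0,0,0,0,0,0.05,0.36],[0,0,0,0,0,0.05,0.42],[0,0,0,0,0,0.05,0.5],[0,0,0,0,0,0.05,0.6],[0,0,0,0,0,0.05,0.7],[0,0,0,0,0,0.05,0.7],[0,0,0,0,0,0.05,0.7]], "squeeze": 5}}

```text
time: 16.65
position: [0.4132, -0.324, 0.0131]
tool_rot: [-2.926, -0.593, -0.647]
ft_force: [-1.0, -0.8, 0.2]
grip_width: 0.687
grip_force: 0.0
```

{"method": "carry_out", "body": {"steps": [[0,0,0,-0.3,-0.1,1,0.7],[0,0,0,-1,-0.4,3,0.7],[0,0,0,-2,-0.8,6,0.7],[0,0,0,-3.5,-2,10,0.7],[0,0,0,-6,-5,14,0.7],[0,0,0,-8,-9,17,0.7],[0,0,0,-10,-13,18,0.7],[0,0,0,-11,-15,18,0.7],[0,0,0,-11,-15,18,0.7],[0,0,0,-11,-15,18,0.7]]}}

```text
time: 17.65
position: [0.3027, -0.4739, 0.1932]
tool_rot: [-2.925, -0.591, -0.647]
ft_force: [-0.3, 0.3, 0.4]
grip_width: 0.698
grip_force: 0.0
```

Run:
```python
from plan import *
s=ctrl.get_state();print(s['time'],s['position'],s['ft_force'],s['grip_force'])
o=grab("g")
cv2.imwrite("pics/fin.png",np.vstack([cv2.resize(o["top"]["pixels"][80:340,80:480],(780,300)),cv2.resize(o["scene"]["pixels"][100:320,120:440],(780,300))])[:,:,::-1])
```

```text
17.65 [ 0.30274613 -0.47390444  0.19321137] [-0.32774929  0.25291108  0.41004084] 0.0
```

View pics/fin.png

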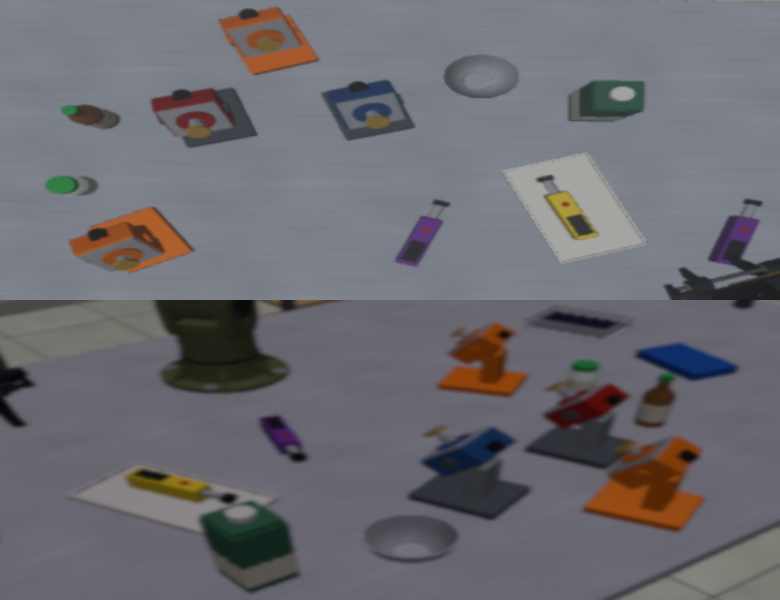

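The wand lies upright in the tray at (570,210), and the bystanders are unmoved. Handing in.

```bash
python3 -c "
from bench import ctrl
print(ctrl.close_job())"
```

```text
the job is handed in; nothing more can be done
None
```

I pressed the thermometer's nose on the red block's pad at about 6 N and held it there for over two seconds. It is back in the white tray, right way up and released, and the job is handed in; no verdict came back.

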